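Show the next record divider to the inspection camera

TASK

The blue divider between the aluminium bookends has been checked: stand it upright and fully home in the middle of the empty, brass-marked slot of the wooden rack, and let go of it. Then draw the orange divider out of the rack and show it to the inspection camera: finish while still holding it, motionless in the air, top edge uppermost, its middle straight in front of the lens and 15 cm from the glass, its face square to the lens, so leaning back just as much as the camera looks down. Leave the green divider, the jar, the record weight and the stylus gauge where they are, and do not bump the camera.

Things in the scene. Friction and masses are not known exactly. Their poses are not given: they have to be found in the camera images.
- blue_c (a point): Centre of the blue divider: a rigid painted board 120 mm wide (its x), 9 mm thick (its y, normal to its faces) and 130 mm high (its z, up), about 0.1 kg, both faces alike with a black disc motif. It starts standing on the table between the two bookends, its centre 65 mm over its lower edge. Easily pinched across its thickness near the middle of its top edge.
- orange_c (a point): Centre of the orange divider, same shape, size and axes as the blue one; it starts standing in one of the rack's slots. It is the one to be shown.
- green_c (a point): Centre of the green divider, same shape, size and axes; it stands in another slot of the rack and stays there.
- rack: Fixed dark wooden rack, base 172 mm (its x) by 210 mm (its y) and 10 mm thick, origin at the centre of its underside. Three parallel slots run along its x, 72 mm apart along its y (at y = -72, 0, +72 mm). Each slot is 140 mm long, open at both ends, its floor 10 mm over the table; the walls stand 12 mm apart up to 40 mm over the table, then flare to a mouth about 28 mm wide at 56 mm. A divider in it stands with its top 140 mm over the table.
- tag: The empty slot to be filled, marked by a brass strip on its floor and brass plates (13 x 40 x 5 mm) on the rack's base at both its ends. Origin at the middle of the slot's floor (10 mm over the table), x along the slot, y across it, z up. A divider fully home in the middle has its centre 65 mm over this origin. Which of the three slots it is varies.
- bookends: Fixed pair of L-shaped aluminium bookends, 100 mm long (its x), standing 13 mm apart (across its y), uprights 3 mm thick and 85 mm high, feet 3 mm thick reaching outwards to 76 mm from the middle. Origin on the table midway between them; the blue divider stands in the gap, standing out 45 mm above them.
- lens (a point): Centre of the front glass of the inspection camera, a grey head 70 x 56 x 44 mm with a black barrel of 38 mm diameter, on a fixed post (round foot of 110 mm diameter) beyond the work, pivot of the head 330 mm over the table. It faces roughly towards the robot and looks down by 15 to 25 degrees (varies, as does its heading); the head's pivot is stiff. Axes: -x is the viewing direction, y is level, z is the camera's up.
- view (a point): The point in the air 150 mm straight in front of the lens glass, on its axis: where the centre of the orange divider must be held. Same axes as the lens: x points from here to the lens. The divider's thickness (its y, either way round) must lie along this x, and its z along this z.
- jar: Loose bystander: round glass jar with clip-on lid, 82 mm diameter, 108 mm high, origin at the centre of its underside.
- weight: Loose bystander: white ceramic record weight, 72 mm diameter, 52 mm high, origin at the centre of its underside.
- gauge: Loose bystander: black and red plastic stylus gauge, 85 x 26 x 22 mm, origin at the centre of its underside.
Things that resemble listed ones, but are neither listed nor needed, are in the scene too. There is more than one size of the part that bears orange_c; the job needs the smaller. Of the things shaped like the part that bears blue_c, the blue one is meant.

How it is judged:
On the way, in this order (a step that is already met when the one before it is completed fails the run):
1. the blue divider stands fully home in the brass-marked slot, let go (x of blue_c in the frame of tag between -0.02 and 0.02 m and y of blue_c in the frame of tag between -0.012 and 0.012 m and z of blue_c in the frame of tag between 0.059 and 0.071 m and angle between the y axis of blue_c and the y axis of tag, either way round below 0.2 rad and angle between blue_c's own z axis and vertical below 0.2 rad and contact force between the fingers and blue below 0.1 N), for 0.3 s.
2. the orange divider is drawn clear of the rack (height (world z) of orange_c above 0.15 m and contact force between the fingers and orange above 0.5 N), for 0.2 s.
At the end, for the whole second after the job is handed in: Orange held still in the gripper, touching nothing else, top up, centre within 25 mm of the point 150 mm before the lens, face and up edge within 0.2 rad of the camera's. Blue released in the marked slot: 6 mm in height, 20 mm along, 12 mm across, 0.2 rad upright and parallel (all of step 1 and distance between orange_c and view below 0.025 m and angle between the y axis of orange_c and the x axis of view, either way round below 0.2 rad and angle between the z axis of orange_c and the z axis of view, either way round below 0.2 rad and angle between orange_c's own z axis and vertical below 1 rad and contact force between the fingers and orange above 0.5 N and contact force between orange and rack below 0.1 N and contact force between orange and camera below 0.1 N and linear speed of orange below 0.03 m/s and angular speed of orange below 0.15 rad/s and height (world z) of orange_c above 0.17 m); the arm keeps its last pose, push and grip.
It fails at once if the green divider is shifted by more than 20 mm (distance of green_c from where it was at the start of the episode above 0.02 m).
It fails at once if the jar, the record weight or the stylus gauge is shifted by more than 20 mm (distance of any of jar, weight, gauge from where it was at the start of the episode above 0.02 m).
It fails at once if the camera is bumped (more than 3 N) (contact force between camera and anything else above 3 N).
It also fails if it takes over 64 s, if anything falls off the work surface, if the arm or the gripper's body presses on something with over 40 N, if the wrist force passes 120 N, or if a joint passes its speed limit or range.

ROBOT

A 6-joint arm with a two-finger parallel gripper is mounted at the origin on the work surface. World frame = base frame: x ahead of the robot, y to its left, z up, the work surface at z = 0. Lengths are in m, angles in rad, forces in N, time in s.
With the tool pointing down it reaches from about 0.35 to 0.975 m from the base axis. Payload 4.9 kg.
Tool frame: the origin (TCP) lies at the very end of the fingers, on their centre line; the grasp point (between the pads) lies 19 mm behind it; z points along the fingers, y is the direction in which the jaws open and shut (so a half turn about z gives the same grasp; the last joint's range is limited). The gripper opens to 85 mm and grips with 20 to 120 N. Pads are 22 mm wide; open, the fingers measure 114 mm over their backs; the gripper's body (76 mm by 85 mm) begins 54 mm behind the grasp point. The pads swing forward as they close: fully open they stand 13 mm farther back than shut.
Start: joints at [-1.395, 0.053, 1.613, -0, 1.476, -0.119], TCP at [0.182, -0.598, 0.231] pointing down, gripper open.
Joint ranges: [-3.01, 3.01], [-1.01, 2.22], [0.06, 2.58], [-1.02, 4.17], [0.09, 2.62], [-3.14, 3.14]. Speed limits (rad/s): [2.57, 2.57, 3.14, 3.14, 3.14, 3.14].

INTERFACE

Orientations are given as a rotation vector (axis times angle).
In Python, from station import ctrl gives the robot as it stands.
- The arm moves only by the tool step_arm, never from a script. Its argument "moves" is a list of rows, each a list of 5 numbers: the opening, from 0 (shut) to 1 (fully open), then the shift along the world's x, y, z in m, then the turn about the world's z in degrees. A call has 1 to 20 rows; each row shifts and turns the pose as measured when the row begins; what a row does not reach is not made up. A row lasts 1/8 s, in which the tool goes at most 62.5 mm and 10.7 degrees, less where a joint would pass 70% of its speed; a pose out of reach is approached as far as the arm can. A call is refused whole if a number of a shift passes 0.0625 or a number of a turn 10.7, either way. A call with a gripper value outside its range is refused whole. The fingers move at their own pace and stop on an object; "newtons" is the grip in N (left out, the last holds). Time passes only in rows, so rows that do not move let the fingers close. It gives the time, the measured TCP pose, the force and the opening at its end, in the units of the state.
- ctrl.get_obs(): the state, without advancing time (a new reading comes with each control period).
- ctrl.get_image(name): name is "scene" or "top" or "wrist"; returns a dict with "color" (384x512x3 uint8, red, green, blue), "camera_matrix" (3x3 intrinsics, pixels), "k1" (the pictures are not rectified: a ray, as slopes to the right and down, at radius r is drawn at 1 + k1 r^2 times it, then the intrinsics apply), "R" (3x3) and "t" (3): a world point X has camera coordinates R X + t; the wrist camera has in their place "T_tool_cam" (4x4, takes a point from camera to tool coordinates, whose origin is the TCP and whose axes are the flange's). Camera axes: x right, y down, z forward; pixel columns grow to the right and rows downward; lengths in m; the calibration is good to about 2 mm. A picture is of the moment at which its call begins: read the wrist's pose just before it. There is no depth.
- ctrl.finish_job(): hands the job in, once; it reports no verdict.
Trained networks look in a picture, given as the dict that the camera call returned (one of the last four; its "shot" number tells which), for a name from the list of things; names that differ only in an ending like _2 or _b are one class to them, and where a whole thing is asked for, a point or a joint stands for the part that bears it (a point fixed in the world has none). Each returns a list of dicts, best first, with "p" (0 to 1); they miss things now and then, are a little off and sometimes report something else, mostly with a low value. They report only what shows in the picture. A call takes as long as a camera call. They do not tell look-alikes from the thing itself.
- ctrl.spot_in(picture, query): "bbox" ([left, top, right, bottom] in pixels, round what is visible of it).
The state is a dict: "t": time; "q": joint angles; "dq": joint speeds; "effort": joint torques, N m; "tool_pos": TCP position; "tool_rot": TCP orientation; "contact_force": force on the tool from outside, world axes, zero at the start; "wrist_torque": the same for the moment, N m; "opening": finger opening in m.
Only numpy, scipy, OpenCV 4.12 (cv2) and the standard library are available. Lean on these libraries where they do the work, as an engineer would, in place of code of your own. Each camera call takes 0.05 s, during which the arm holds its last target.

## Working session

There is one attempt and no reset: what is moved stays moved. The work goes in short steps, Python scripts to look and compute and a tool call to move; the robot and the scene stay as the last step left them, time stands still between calls to the robot, and variables do not carry over. Pictures are saved under pics/ and viewed, and the job is handed in when it is done.

Besides the shell and the picture viewer there is one more tool, called by a JSON object that holds its "method" and its "body", one argument or row to a line. step_arm: Moves the arm, as the interface text tells. Its arguments: {"type":"object","properties":{"moves":{"type":"array","items":{"type":"array","items":{"type":"number"}}},"newtons":{"type":"number"}},"required":["moves"]}

```bash
mkdir -p pics; ls
python3 - <<'E'
from station import ctrl
import cv2,pickle
for n in ["scene","top","wrist"]:
    p=ctrl.get_image(n); cv2.imwrite(f"pics/{n}0.png",p["color"][:,:,::-1]); pickle.dump(p,open(f"{n}0.pkl","wb"))
    print(n,p["camera_matrix"].tolist(),p["k1"],[ (k,p[k]) for k in p if k not in("color","camera_matrix","k1")])
print(ctrl.get_obs())
E
```

```text
pics
scene [[395.1934799006192, 0.0, 259.2995585709186], [0.0, 395.1934799006192, 193.4499701476908], [0.0, 0.0, 1.0]] 0.0126829959104755 [('R', array([[-0.57754085,  0.81635632,  0.0029876 ],
       [ 0.69114879,  0.49090242, -0.53040377],
       [-0.43446508, -0.30426497, -0.84773989]])), ('t', array([ 0.31532775, -0.27213969,  1.70745539])), ('shot', 1)]
top [[370.6874381979969, 0.0, 257.1988601252689], [0.0, 370.6874381979969, 189.44376540532775], [0.0, 0.0, 1.0]] -0.03992805701720193 [('R', array([[ 0.00313259, -0.99999441, -0.0011716 ],
       [-0.98133235, -0.00284883, -0.19229846],
       [ 0.19229405,  0.00175212, -0.98133579]])), ('t', array([0.00288071, 0.58054355, 1.05713665])), ('shot', 2)]
wrist [[280.45587385544627, 0.0, 260.92174821125894], [0.0, 280.45587385544627, 189.40780563315562], [0.0, 0.0, 1.0]] -0.06291321873635349 [('T_tool_cam', array([[-1.55324767e-03, -9.50661866e-01, -3.10225087e-01,
         7.93641384e-02],
       [ 9.99998651e-01, -1.64250110e-03,  2.64890877e-05,
        -9.30439157e-04],
       [-5.34727212e-04, -3.10224628e-01,  9.50663134e-01,
        -1.42632511e-01],
       [ 0.00000000e+00,  0.00000000e+00,  0.00000000e+00,
         1.00000000e+00]])), ('shot', 3)]
{'t': 0.15, 'q': array([-1.39501902e+00,  5.32424087e-02,  1.61397162e+00,  1.15285189e-05,
        1.47600049e+00, -1.18977064e-01]), 'dq': array([-6.66160341e-04, -1.14454699e-03, -3.68729564e-03,  7.00155017e-05,
        9.63724305e-04, -1.38957306e-03]), 'effort': array([ 2.49011855e-04, -3.94241774e+01, -3.70721376e+01, -1.57960390e-04,
        4.67615857e-03,  1.33197491e-05]), 'tool_pos': array([ 0.18149763, -0.59756166,  0.23032654]), 'tool_rot': array([-3.10593290e+00, -4.61085020e-01,  5.42961531e-05]), 'contact_force': array([0.25780673, 0.3881151 , 0.36709046]), 'wrist_torque': array([-0.03882099,  0.01026275,  0.00370969]), 'opening': 0.0853060185587527}
```

View pics/scene0.png

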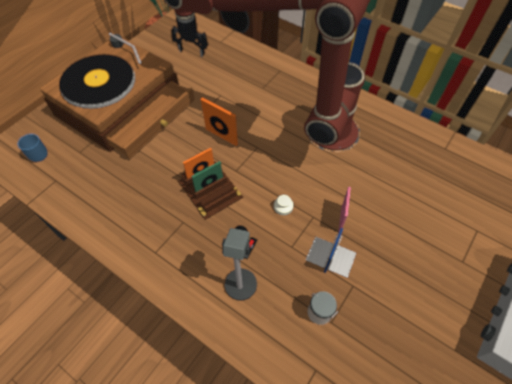

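View pics/top0.png

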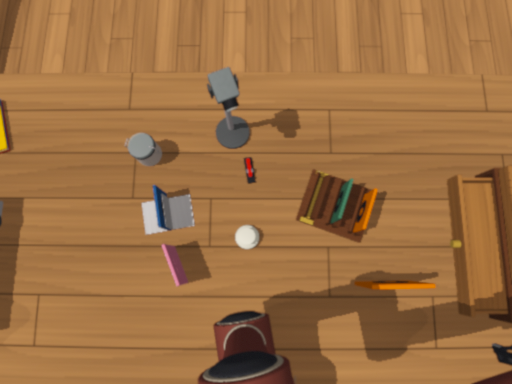

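View pics/wrist0.png

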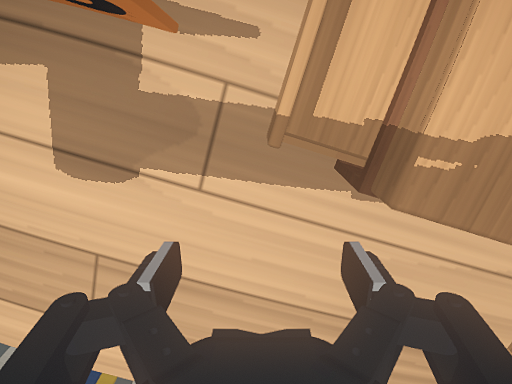

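```bash
cat > h.py <<'E'
import numpy as np,cv2,pickle
def proj(p,X,R=None,t=None):
    R=p["R"] if R is None else R; t=p["t"] if t is None else t
    c=np.atleast_2d(X)@R.T+t; s=c[:,:2]/c[:,2:]; r2=(s**2).sum(1,keepdims=True)
    s=s*(1+p["k1"]*r2); K=p["camera_matrix"]; return s*[K[0,0],K[1,1]]+[K[0,2],K[1,2]]
def ray(p,uv,R=None,t=None):
    R=p["R"] if R is None else R; t=p["t"] if t is None else t
    K=p["camera_matrix"]; d=(np.atleast_2d(uv)-[K[0,2],K[1,2]])/[K[0,0],K[1,1]]; s=d.copy()
    for _ in range(20): s=d/(1+p["k1"]*(s**2).sum(1,keepdims=True))
    v=np.c_[s,np.ones(len(s))]@R; return -R.T@t, v
def onz(p,uv,z,R=None,t=None):
    o,v=ray(p,uv,R,t); return o+v*((z-o[2])/v[:,2:])
def crop(p,l,t,r,b,f,name):
    im=cv2.resize(p["color"][t:b,l:r,::-1],None,fx=f,fy=f,interpolation=cv2.INTER_CUBIC)
    for x in range((l+9)//10*10,r,10):
        cv2.line(im,((x-l)*f,0),((x-l)*f,6 if x%50 else 14),(255,255,255),1)
        if x%20==0: cv2.putText(im,str(x),((x-l)*f,22),0,.35,(255,255,255),1)
    for y in range((t+9)//10*10,b,10):
        cv2.line(im,(0,(y-t)*f),(6,(y-t)*f),(255,255,255),1)
        if y%20==0: cv2.putText(im,str(y),(8,(y-t)*f+4),0,.35,(255,255,255),1)
    cv2.imwrite("pics/"+name+".png",im)
def wristRt(obs,p):
    T=np.eye(4);T[:3,:3]=cv2.Rodrigues(np.array(obs["tool_rot"]))[0];T[:3,3]=obs["tool_pos"]
    W=np.linalg.inv(T@p["T_tool_cam"]); return W[:3,:3],W[:3,3]
E
python3 - <<'E'
from h import *
p=pickle.load(open("top0.pkl","rb"));q=pickle.load(open("scene0.pkl","rb"))
crop(p,290,160,390,250,7,"rt"); crop(q,170,140,260,220,8,"rs"); crop(p,130,120,210,240,5,"bt"); crop(q,295,180,365,280,6,"bs")
crop(p,195,55,295,155,6,"ct"); crop(q,210,210,280,310,6,"cs")
for n,uv in dict(blue=(160,208),pink=(174,264),bigor=(395,286),rack=(340,203),weight=(247,237),jar=(145,150),gauge=(250,170),foot=(233,132)).items(): print(n,onz(p,[uv],0.05)[0].round(3))
E
```

```text
blue [0.524 0.296 0.05 ]
pink [0.359 0.247 0.05 ]
bigor [ 0.298 -0.395  0.05 ]
rack [ 0.541 -0.244  0.05 ]
weight [0.439 0.034 0.05 ]
jar [0.705 0.353 0.05 ]
gauge [0.642 0.027 0.05 ]
foot [0.764 0.081 0.05 ]
```

View pics/rt.png

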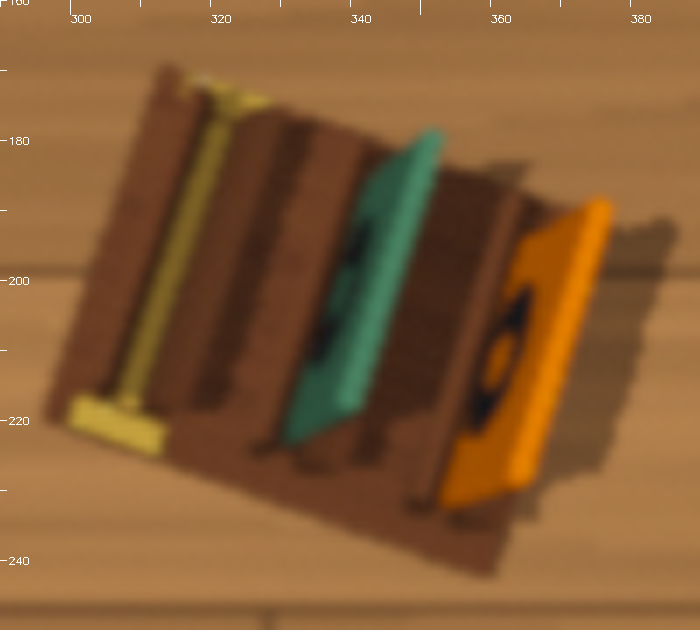

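View pics/rs.png

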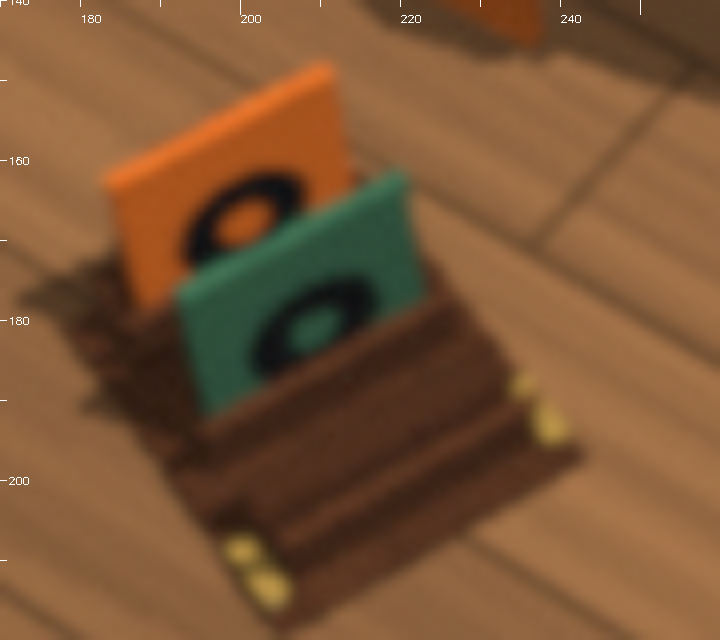

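View pics/bt.png

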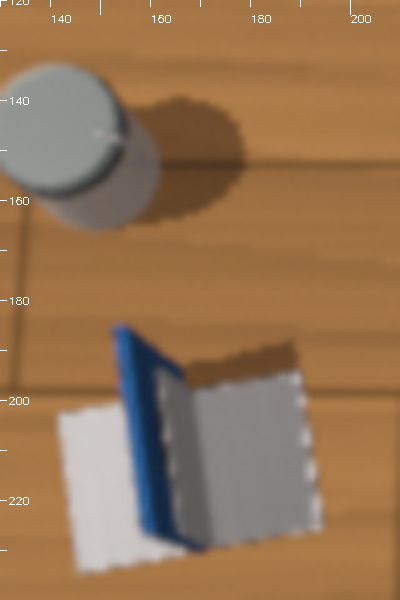

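View pics/bs.png

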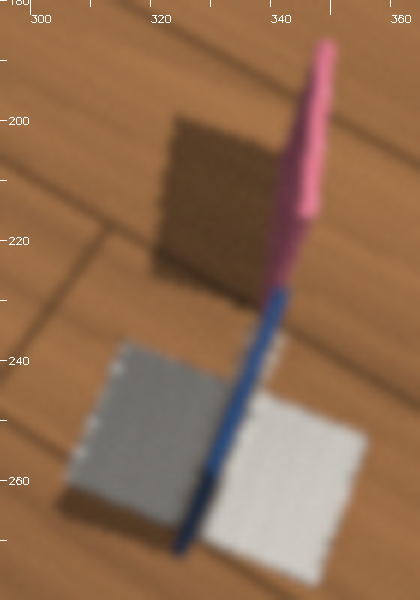

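View pics/ct.png

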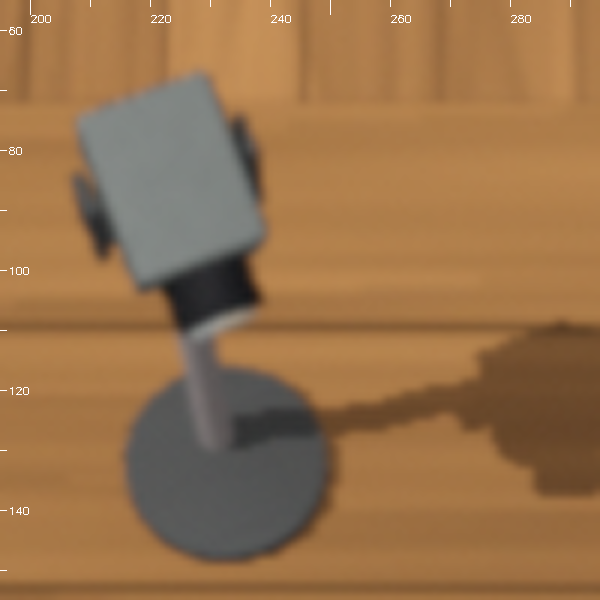

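View pics/cs.png

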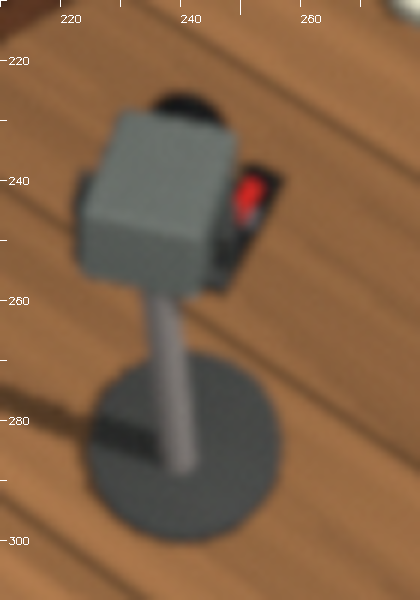

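```bash
cat > fit.py <<'E'
from h import *
from scipy.optimize import least_squares
p=pickle.load(open("top0.pkl","rb"));q=pickle.load(open("scene0.pkl","rb"))
def Rz(a): c,s=np.cos(a),np.sin(a); return np.array([[c,-s,0],[s,c,0],[0,0,1]])
def Ry(a): c,s=np.cos(a),np.sin(a); return np.array([[c,0,s],[0,1,0],[-s,0,c]])
def fit(f,x0,obs):
    r=lambda v:np.concatenate([ (proj(c,np.array([f(v,X)]))[0]-uv) for c,X,uv in obs])
    s=least_squares(r,x0,loss="soft_l1"); print(s.x.round(4),"res",s.fun.reshape(-1,2).round(1).tolist()); return s.x
pl=lambda v,X: Rz(v[2])@np.array(X)+[v[0],v[1],0]
print("cams",-p["R"].T@p["t"],-q["R"].T@q["t"])
rk=fit(pl,[.54,-.24,-.28],[(p,(.086,.105,.01),(313.5,169.5)),(p,(-.086,.105,.01),(296.5,220)),(p,(-.086,-.105,.01),(360.5,242.5)),
 (q,(-.086,.105,.005),(243,197)),(q,(.086,.105,.005),(205,219)),
 (p,(.06,-.072,.14),(375,188.5)),(p,(-.06,-.072,.14),(365.5,229.5)),(q,(.06,-.072,.14),(183.5,162.5)),(q,(-.06,-.072,.14),(210.5,148.5)),
 (p,(.06,0,.14),(352,179.5)),(p,(-.06,0,.14),(341,218.5)),(q,(.06,0,.14),(192.5,176.5)),(q,(-.06,0,.14),(219.5,162))])
bl=fit(pl,[.52,.3,.1],[(p,(.06,0,.13),(154.2,185.5)),(p,(-.06,0,.13),(159.5,226)),(q,(-.06,0,.13),(340.5,228)),(q,(.06,0,.13),(329,258))])
for y in(.072,0,-.072): print("slot",y,pl(rk,(0,y,0)).round(4),np.degrees(rk[2]))
print("blue",bl,np.degrees(bl[2]))
# head: v= centre xyz, heading a of viewing dir, tilt d ; local x = back (−view)
def hd(v,X):  # local x from view to lens (pointing backwards), y level, z up
    return Rz(v[3])@Ry(-v[4])@np.array(X)+v[:3]
# +x local points away from robot and up when camera looks down
B,F=.035,-.035
h=fit(hd,[.82,.1,.33,.3,.35],[(p,(B,.028,.022),(206.5,74.5)),(p,(B,-.028,.022),(227.5,67)),(p,(F,-.028,.022),(238.5,94)),(p,(F,.028,.022),(217,103)),
 (q,(F,-.028,.022),(229.8,228)),(q,(F,.028,.022),(249.7,232.2)),(q,(B,.028,.022),(243.8,250)),(q,(B,-.028,.022),(224.7,244.7)),(q,(B,-.028,-.022),(223.7,255.3)),(q,(B,.028,-.022),(241.7,259.3))])
print("head",h,np.degrees(h[3:]))
for L in(.015,.02,.025,.03,.035):
    print(L,[proj(p,np.array([hd(h,(F-L,s*.019,0))]))[0].round(1).tolist() for s in(1,0,-1)],proj(p,np.array([hd(h,(F-L,0,-.019))]))[0].round(1), hd(h,(F-L-.15,0,0)).round(3))
print("foot",onz(p,[(232.7,132.2)],.01))
E
python3 fit.py
```

```text
cams [0.36641605 0.00268233 1.14904703] [1.11203343 0.3956931  1.30219205]
[ 0.5387 -0.2409 -0.3448] res [[-0.7, -0.2], [-1.2, 0.2], [-0.2, 1.0], [0.3, -0.8], [-0.2, -0.3], [1.8, -1.1], [-1.0, -1.5], [-1.7, -0.2], [-0.5, -0.9], [0.3, -0.7], [-1.6, 0.6], [-0.9, -0.8], [0.8, -1.7]]
[0.5212 0.284  0.1859] res [[-0.1, -1.2], [0.2, 0.1], [0.6, -0.7], [0.1, -0.0]]
slot 0.072 [ 0.563  -0.1732  0.    ] -19.758303977184692
slot 0 [ 0.5387 -0.2409  0.    ] -19.758303977184692
slot -0.072 [ 0.5143 -0.3087  0.    ] -19.758303977184692
blue [0.52119796 0.28400936 0.18590968] 10.651840073318645
[0.7794 0.0889 0.3287 0.3912 0.3634] res [[-0.8, -0.0], [0.7, -0.9], [0.6, 0.9], [-0.1, 0.3], [0.4, -0.6], [0.4, -0.7], [0.2, -0.6], [-1.6, 0.3], [-1.1, 1.4], [1.3, 1.8]]
head [0.77942767 0.08890508 0.32869301 0.39124342 0.36341621] [22.41659674 20.82221525]
0.015 [[222.4, 108.7], [229.8, 105.9], [237.1, 103.1]] [229.3 106.5] [0.607 0.018 0.258]
0.02 [[223.2, 110.6], [230.5, 107.9], [237.8, 105.1]] [230.1 108.4] [0.602 0.016 0.256]
0.025 [[224.0, 112.6], [231.3, 109.8], [238.6, 107.0]] [230.8 110.3] [0.598 0.014 0.254]
0.03 [[224.7, 114.6], [232.0, 111.8], [239.3, 109.0]] [231.5 112.3] [0.594 0.012 0.252]
0.035 [[225.5, 116.5], [232.8, 113.7], [240.1, 111.0]] [232.3 114.2] [0.589 0.01  0.25 ]
foot [[0.77797041 0.08451076 0.01      ]]
```

{"method": "step_arm", "body": {
  "moves": [
    [1, 0, 0, 0.06, 9],
    [1, 0.01, 0.02, 0.06, 9.2],
    [1, 0.02, 0.054, 0, 9.2],
    [1, 0.02, 0.054, 0, 9.2],
    [1, 0.02, 0.054, 0, 9.2],
    [1, 0.02, 0.054, 0, 9.2],
    [1, 0.02, 0.054, 0, 9.2],
    [1, 0.02, 0.054, 0, 9.2],
    [1, 0.02, 0.054, 0, 9.2],
    [1, 0.02, 0.054, 0, 9.2],
    [1, 0.02, 0.054, 0, 9.2],
    [1, 0.02, 0.054, 0, 9.2],
    [1, 0.02, 0.054, 0, 9.2],
    [1, 0.02, 0.054, -0.02, 9.2],
    [1, 0.02, 0.054, -0.02, 9.2],
    [1, 0.02, 0.054, -0.02, 9.2],
    [1, 0.02, 0.05, -0.02, 9.2],
    [1, 0.01, 0, -0.02, 9.2],
    [1, 0, 0, 0, 0]
  ]
}}

```text
t: 2.52
tool_pos: [0.5022, 0.2586, 0.2435]
tool_rot: [-0.211, 3.133, -0.006]
contact_force: [-0.1, -0.1, -0.7]
opening: 0.0856
```

```bash
cat > st.py <<'E'
from h import *
from station import ctrl
def state(pr=True):
    o=ctrl.get_obs(); R=cv2.Rodrigues(np.array(o["tool_rot"]))[0]
    y=R[:,1]; z=R[:,2]
    if pr: print("t",round(o["t"],2),"pos",np.round(o["tool_pos"],4),"jaw deg",round(np.degrees(np.arctan2(y[1],y[0])),1),"toolz",z.round(3),"open",round(o["opening"],4),"F",np.round(o["contact_force"],1),"q",np.degrees(o["q"]).round(0))
    return o
def wrist(name):
    o=state(); p=ctrl.get_image("wrist"); cv2.imwrite("pics/"+name+".png",p["color"][:,:,::-1]); R,t=wristRt(o,p); p["R"]=R;p["t"]=t
    pickle.dump(p,open(name+".pkl","wb")); return o,p
E
python3 -c "
from st import *
wrist('w1')"
```

```text
t 2.52 pos [0.5022 0.2586 0.2435] jaw deg 97.7 toolz [ 0.002 -0.004 -1.   ] open 0.0856 F [-0.1 -0.1 -0.7] q [ 20.  -6. 100.  -0.  86. -78.]
```

View pics/w1.png

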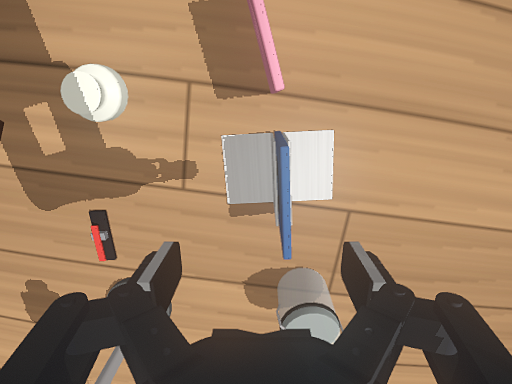

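```bash
python3 -c "
from h import *
p=pickle.load(open('w1.pkl','rb')); crop(p,210,110,350,270,5,'w1c')"
```

```text
(no output)
```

View pics/w1c.png

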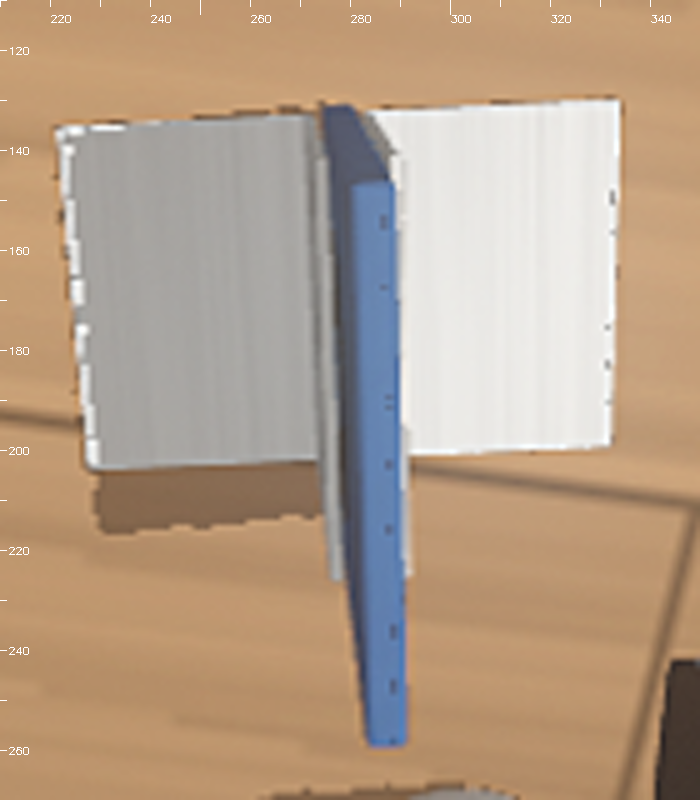

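```bash
python3 -c "
from h import *
p=pickle.load(open('w1.pkl','rb')); a=onz(p,[(282.5,146.5),(286.8,258.5)],.13); d=a[1]-a[0]; print(a,np.linalg.norm(d),np.degrees(np.arctan2(d[1],d[0])),a.mean(0))"
```

```text
[[0.46234807 0.27338256 0.13      ]
 [0.57790442 0.29627173 0.13      ]] 0.11780146408014981 11.204004585605217 [0.52012625 0.28482715 0.13      ]
```

{"method": "step_arm", "body": {
  "moves": [
    [1, 0.018, 0.026, 0, 3.3],
    [1, 0, 0, 0, 0]
  ]
}}

```text
t: 2.82
tool_pos: [0.5212, 0.2841, 0.2477]
tool_rot: [-0.29, 3.121, -0.003]
contact_force: [-0.4, -0.7, -0.0]
opening: 0.0852
```

```bash
python3 -c "
from st import *
state()"
```

```text
t 2.83 pos [0.5212 0.2841 0.2477] jaw deg 100.6 toolz [ 0.007 -0.001 -1.   ] open 0.0852 F [-0.4 -0.7 -0. ] q [ 22.  -2.  96.  -0.  86. -79.]
```

{"method": "step_arm", "body": {
  "moves": [
    [1, 0, 0, -0.05, 0.4],
    [1, 0, 0, -0.05, 0],
    [1, 0, 0, -0.04, 0],
    [1, 0, 0, -0.008, 0],
    [1, 0, 0, 0, 0]
  ]
}}

```text
t: 3.45
tool_pos: [0.5237, 0.2813, 0.1067]
tool_rot: [-0.279, 3.108, 0.001]
contact_force: [0.8, -0.6, -0.7]
opening: 0.0856
```

```bash
python3 -c "
from st import *
wrist('w2')"
```

```text
t 3.45 pos [0.5237 0.2813 0.1067] jaw deg 100.2 toolz [ 0.021  0.003 -1.   ] open 0.0856 F [ 0.8 -0.6 -0.7] q [ 21.   4. 103.  -0.  71. -79.]
```

View pics/w2.png

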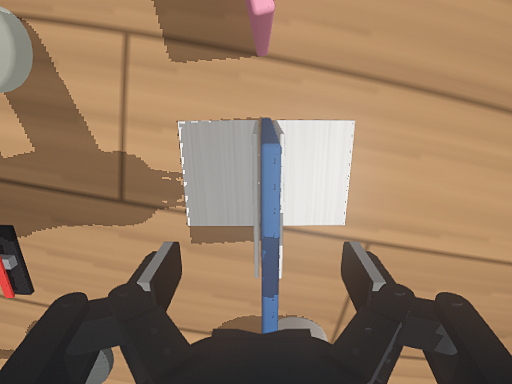

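{"method": "step_arm", "body": {
  "moves": [
    [1, -0.003, 0.003, -0.007, 0.5],
    [1, 0, 0, 0, 0],
    [0, 0, 0, 0, 0],
    [0, 0, 0, 0, 0],
    [0, 0, 0, 0, 0],
    [0, 0, 0, 0, 0],
    [0, 0, 0, 0, 0]
  ],
  "newtons": 50
}}

```text
t: 4.38
tool_pos: [0.524, 0.286, 0.1056]
tool_rot: [-0.292, 3.097, 0.006]
contact_force: [1.6, 0.7, 2.2]
opening: 0.0078
```

```bash
python3 -c "
from st import *
wrist('w3')"
```

```text
t 4.38 pos [0.524  0.286  0.1056] jaw deg 100.8 toolz [ 0.03   0.007 -1.   ] open 0.0078 F [1.6 0.7 2.2] q [ 22.   4. 103.  -0.  70. -79.]
```

View pics/w3.png

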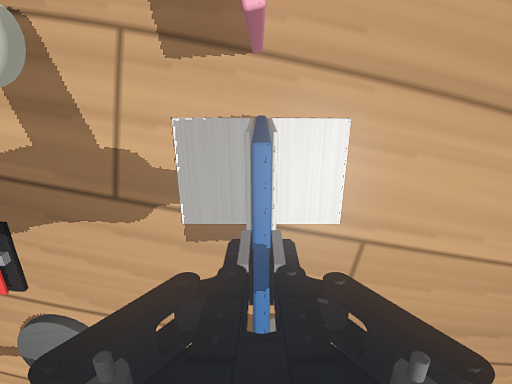

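{"method": "step_arm", "body": {
  "moves": [
    [0, 0, 0, 0.03, 0],
    [0, 0, 0, 0.06, 0],
    [0, 0, 0, 0.06, 0],
    [0, 0, 0, 0.02, 0],
    [0, 0.005, -0.03, 0, -2],
    [0, 0.005, -0.05, 0, -4],
    [0, 0.005, -0.05, 0, -4],
    [0, 0.005, -0.05, 0, -4],
    [0, 0.005, -0.05, 0, -4],
    [0, 0.005, -0.05, 0, -4],
    [0, 0.005, -0.05, 0, -4],
    [0, 0.005, -0.05, 0, -4],
    [0, 0.005, -0.05, 0, -1],
    [0, 0, -0.03, 0, 0],
    [0, 0, 0, 0, 0]
  ]
}}

```text
t: 6.3
tool_pos: [0.5566, -0.1885, 0.253]
tool_rot: [-0.576, -3.079, -0.001]
contact_force: [-0.5, -0.9, -1.8]
opening: 0.008
```

```bash
python3 -c "
from st import *
wrist('w4')"
```

```text
t 6.3 pos [ 0.5566 -0.1885  0.253 ] jaw deg 68.8 toolz [-0.009  0.002 -1.   ] open 0.008 F [-0.5 -0.9 -1.8] q [-26.  -2.  96.  -0.  87. -95.]
```

View pics/w4.png

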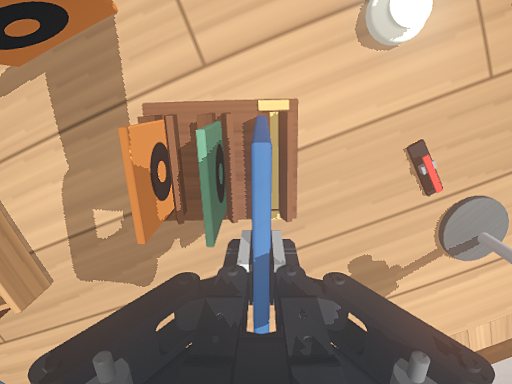

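```bash
python3 -c "
from h import *
p=pickle.load(open('w4.pkl','rb')); crop(p,110,90,310,260,4,'w4c')"
```

```text
(no output)
```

View pics/w4c.png

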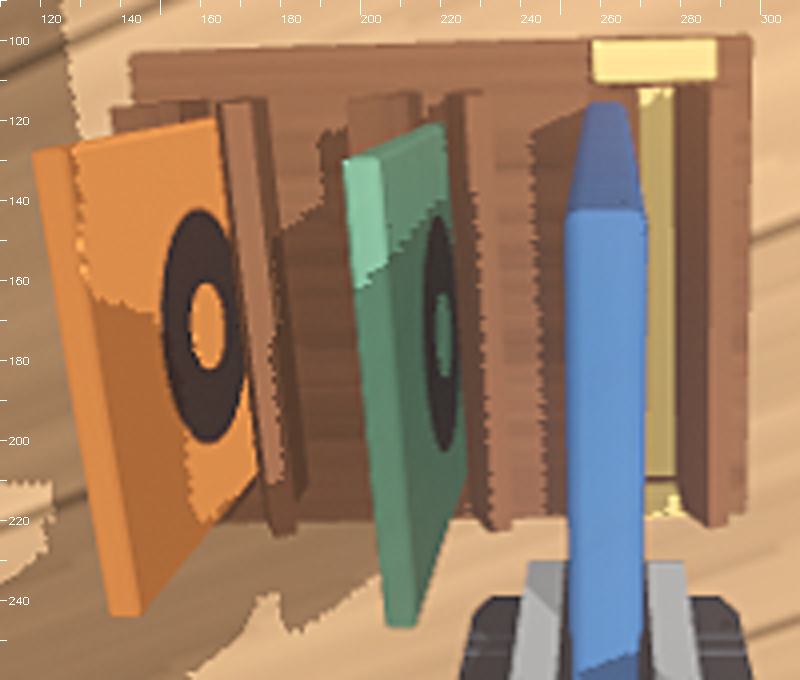

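```bash
cat > fit2.py <<'E'
from fit import *
w=pickle.load(open('w4.pkl','rb'))
print('----')
ob=[(w,(-.086,.105,.01),(297,99)),(w,(-.086,-.105,.01),(142.5,103.5)),(w,(-.06,0,.14),(200.5,129.7)),(w,(.06,0,.14),(210.3,246.5)),(w,(-.06,-.072,.14),(123.2,126.8)),(w,(.06,-.072,.14),(141.2,243.7))]
r=fit(pl,rk,ob)
for y in(.072,0,-.072): print("slot",y,pl(r,(0,y,0)).round(4),np.degrees(r[2]))
print(onz(w,[(273.4,100),(273.4,110)],.015), pl(r,(-.07,.072,0)),pl(r,(-.083,.072,0)))
a=onz(w,[(260.5,142.5)],.253+.0244); print("blue near end",a, "tcp",-w["R"].T@w["t"])
E
python3 fit2.py | sed -n '/----/,$p'
```

```text
----
[ 0.5411 -0.2397 -0.3609] res [[2.5, -0.6], [-0.5, -2.4], [0.4, -1.5], [-0.7, 0.4], [-0.1, 3.0], [-0.2, 3.2]]
slot 0.072 [ 0.5666 -0.1723  0.    ] -20.676338811403404
slot 0 [ 0.5411 -0.2397  0.    ] -20.676338811403404
slot -0.072 [ 0.5157 -0.307   0.    ] -20.676338811403404
[[ 0.48720545 -0.14407015  0.015     ]
 [ 0.4990754  -0.14853229  0.015     ]] [ 0.50106878 -0.14758628  0.        ] [ 0.48890611 -0.14299613  0.        ]
blue near end [[ 0.4989407  -0.16567778  0.2774    ]] tcp [ 0.48358793 -0.15923486  0.39642347]
```

{"method": "step_arm", "body": {
  "moves": [
    [0, 0.01, 0.014, 0, 0.7],
    [0, 0, 0, 0, 0],
    [0, 0, 0, -0.04, 0],
    [0, 0, 0, -0.03, 0],
    [0, 0, 0, 0, 0]
  ]
}}

```text
t: 6.98
tool_pos: [0.568, -0.1664, 0.181]
tool_rot: [-0.541, -3.085, -0.003]
contact_force: [-0.7, -0.1, -1.2]
opening: 0.0084
```

```bash
python3 -c "
from st import *
o,p=wrist('w5')
crop(p,150,60,350,230,4,'w5c')
a=onz(p,[(261,141)],o['tool_pos'][2]+.0244);print(a)
"
```

```text
t 6.97 pos [ 0.568  -0.1664  0.181 ] jaw deg 70.1 toolz [-0.009  0.003 -1.   ] open 0.0084 F [-0.7 -0.1 -1.2] q [-24.   1.  99.  -0.  80. -94.]
[[ 0.5094029  -0.14446794  0.20544721]]
```

View pics/w5c.png

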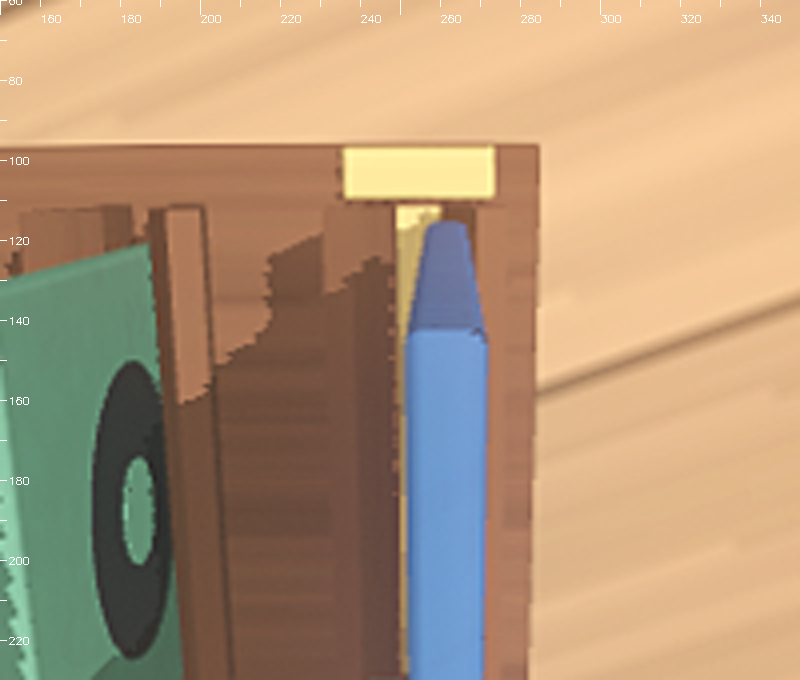

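{"method": "step_arm", "body": {
  "moves": [
    [0, -0.001, -0.007, 0, -0.3],
    [0, 0, 0, 0, 0],
    [0, 0, 0, -0.015, 0],
    [0, 0, 0, 0, 0]
  ]
}}

```text
t: 7.52
tool_pos: [0.5702, -0.1749, 0.1722]
tool_rot: [0.55, 3.092, -0.001]
contact_force: [-0.7, 0.3, -2.1]
opening: 0.0079
```

```bash
python3 -c "
from st import *
o,p=wrist('w6')
crop(p,150,60,350,230,4,'w6c')
a=onz(p,[(261,141)],o['tool_pos'][2]+.0244);print(a)
"
```

```text
t 7.53 pos [ 0.5702 -0.1749  0.1722] jaw deg 69.8 toolz [ 0.001 -0.001 -1.   ] open 0.0079 F [-0.7  0.3 -2.1] q [-24.   2. 100.  -0.  79. -94.]
[[ 0.51136403 -0.1525938   0.19656536]]
```

View pics/w6c.png

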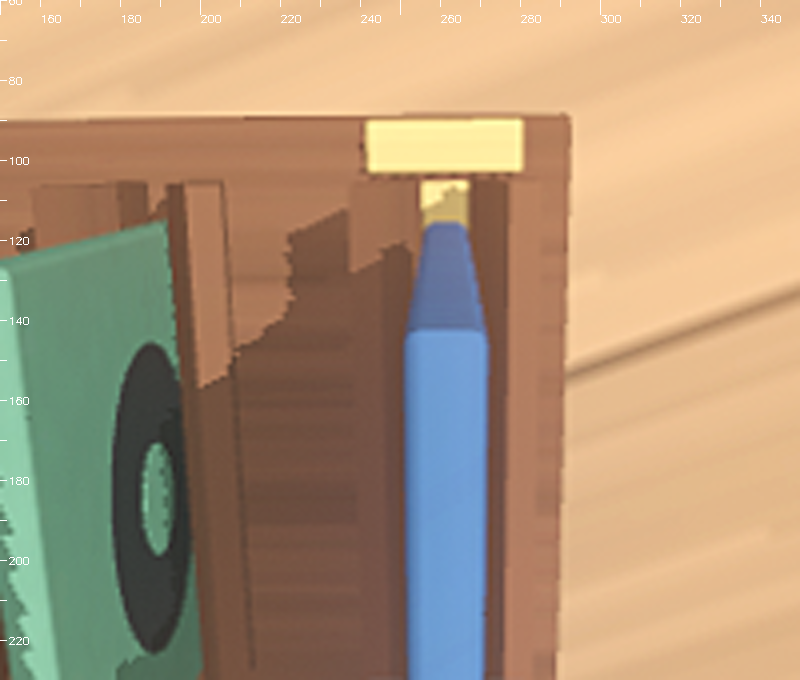

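{"method": "step_arm", "body": {
  "moves": [
    [0, -0.002, 0, -0.02, 0],
    [0, -0.001, 0, -0.02, 0],
    [0, 0, 0, -0.01, 0],
    [0, 0, 0, 0, 0]
  ]
}}

```text
t: 8.07
tool_pos: [0.5667, -0.1745, 0.1184]
tool_rot: [0.55, 3.093, -0.001]
contact_force: [-0.3, -0.0, -1.4]
opening: 0.0079
```

```bash
python3 -c "
from st import *
state()
"
```

```text
t 8.07 pos [ 0.5667 -0.1745  0.1184] jaw deg 69.8 toolz [ 0. -0. -1.] open 0.0079 F [-0.3 -0.  -1.4] q [-24.   4. 102.  -0.  73. -94.]
```

{"method": "step_arm", "body": {
  "moves": [
    [0, 0, 0, -0.004, 0],
    [0, 0, 0, -0.002, 0],
    [0, 0, 0, 0, 0]
  ]
}}

```text
t: 8.45
tool_pos: [0.5686, -0.1753, 0.1179]
tool_rot: [0.549, 3.089, -0.002]
contact_force: [-0.1, 0.2, -1.2]
opening: 0.0078
```

```bash
python3 -c "
from st import *
o,p=wrist('w7')
"
```

```text
t 8.45 pos [ 0.5686 -0.1753  0.1179] jaw deg 69.8 toolz [ 0.004 -0.002 -1.   ] open 0.0078 F [-0.1  0.2 -1.2] q [-24.   4. 102.  -0.  73. -94.]
```

View pics/w7.png

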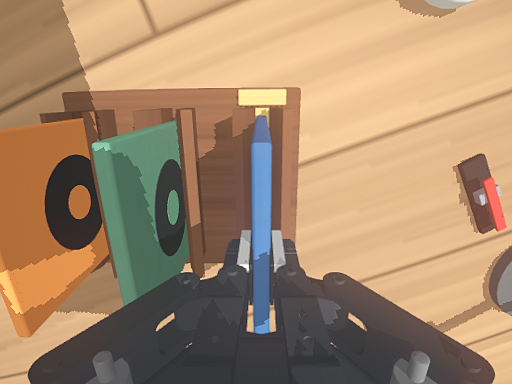

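{"method": "step_arm", "body": {
  "moves": [
    [0, 0, 0, -0.008, 0],
    [0, 0, 0, -0.006, 0]
  ]
}}

```text
t: 8.75
tool_pos: [0.5709, -0.1762, 0.1171]
tool_rot: [0.548, 3.088, -0.004]
contact_force: [-11.0, 4.2, 22.2]
opening: 0.008
```

```bash
python3 -c "
from st import *
state()
"
```

```text
t 8.75 pos [ 0.5709 -0.1762  0.1171] jaw deg 69.9 toolz [ 0.005 -0.003 -1.   ] open 0.008 F [-11.    4.2  22.2] q [-24.   5. 102.  -0.  73. -94.]
```

{"method": "step_arm", "body": {
  "moves": [
    [0.45, 0, 0, 0, 0],
    [0.45, 0, 0, 0, 0],
    [0.45, 0, 0, 0, 0]
  ]
}}

```text
t: 9.12
tool_pos: [0.5719, -0.1769, 0.1185]
tool_rot: [0.547, 3.084, -0.006]
contact_force: [-0.3, 0.9, -0.2]
opening: 0.0385
```

```bash
python3 -c "
from st import *
o,p=wrist('w8')
"
```

```text
t 9.12 pos [ 0.5719 -0.1769  0.1185] jaw deg 69.9 toolz [ 0.008 -0.005 -1.   ] open 0.0385 F [-0.3  0.9 -0.2] q [-24.   5. 102.  -0.  73. -94.]
```

View pics/w8.png

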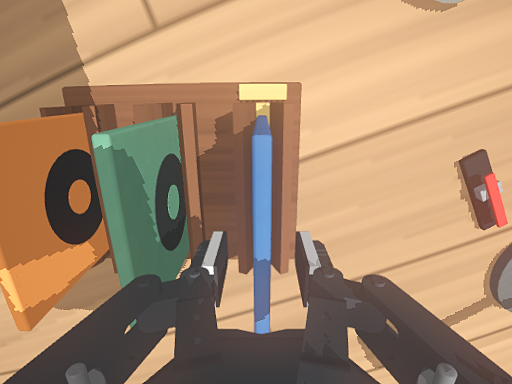

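{"method": "step_arm", "body": {
  "moves": [
    [0.45, 0, 0, 0.04, 0],
    [0.45, 0, 0, 0.06, 0],
    [0.45, 0, 0, 0.02, 0],
    [0.45, -0.025, -0.065, 0.0, 0],
    [0.45, -0.02, -0.06, 0, 0],
    [0.45, 0, 0, 0, 0]
  ]
}}

```text
out of range: a shift must lie within [-0.0625, 0.0625]
```

```bash
python3 -c "
from st import *
w=pickle.load(open('w4.pkl','rb'))
a=onz(w,[(123.2,126.8),(141.2,243.7)],.14);print(a,a.mean(0))
o,p=wrist('w9')
"
```

```text
[[ 0.45725128 -0.28447281  0.14      ]
 [ 0.56865405 -0.32623313  0.14      ]] [ 0.51295266 -0.30535297  0.14      ]
t 9.18 pos [ 0.5719 -0.1768  0.1184] jaw deg 69.9 toolz [ 0.008 -0.005 -1.   ] open 0.0386 F [-0.4  0.4 -0.9] q [-24.   5. 102.  -0.  73. -94.]
```

View pics/w9.png

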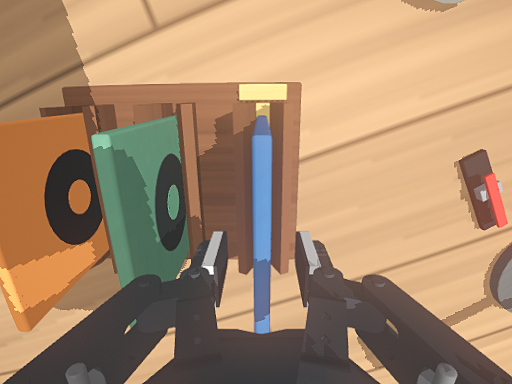

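{"method": "step_arm", "body": {
  "moves": [
    [0.45, 0, 0, 0.04, 0],
    [0.45, 0, 0, 0.06, 0],
    [0.45, 0, 0, 0.02, 0],
    [0.45, -0.025, -0.06, 0.0, 0],
    [0.45, -0.025, -0.06, 0, 0],
    [0.45, 0, 0, 0, 0]
  ]
}}

```text
t: 9.98
tool_pos: [0.5193, -0.2947, 0.2354]
tool_rot: [0.544, 3.094, -0.002]
contact_force: [-0.6, -0.4, -0.4]
opening: 0.0386
```

```bash
python3 -c "
from st import *
o,p=wrist('w10')
p=ctrl.get_image('scene');crop(p,170,140,260,220,8,'s10')
"
```

```text
t 9.97 pos [ 0.5193 -0.2947  0.2354] jaw deg 70.1 toolz [ 0.    -0.001 -1.   ] open 0.0386 F [-0.6 -0.4 -0.4] q [ -37.   -1.   96.   -0.   85. -107.]
```

View pics/w10.png

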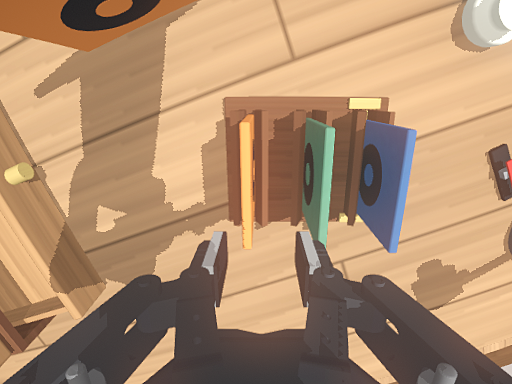

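View pics/s10.png

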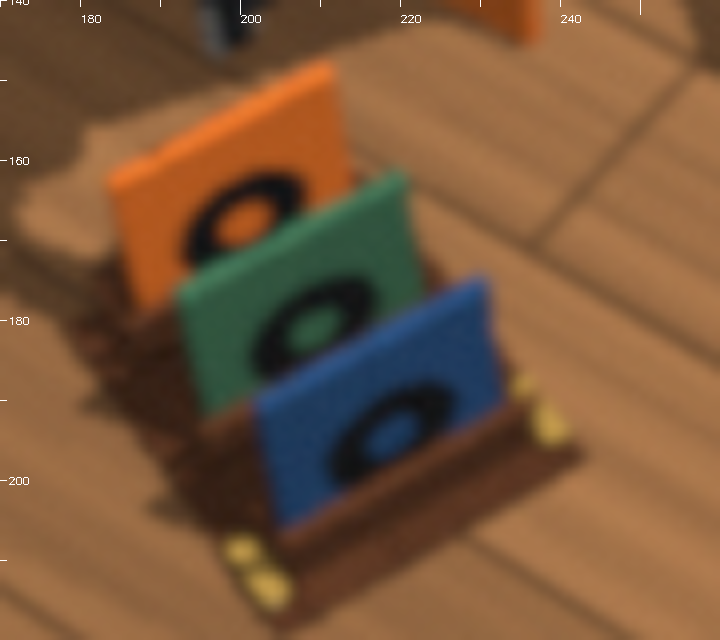

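```bash
python3 -c "
from st import *
p=pickle.load(open('w10.pkl','rb'))
crop(p,215,90,425,260,3,'w10c')
a=onz(p,[(246.5,122),(247.5,248)],.14);d=a[1]-a[0];print(a,a.mean(0),np.linalg.norm(d),np.degrees(np.arctan2(d[1],d[0])))
"
```

```text
[[ 0.45758631 -0.28463733  0.14      ]
 [ 0.56822512 -0.32594576  0.14      ]] [ 0.51290571 -0.30529155  0.14      ] 0.11809882349798267 -20.473765438745797
```

View pics/w10c.png

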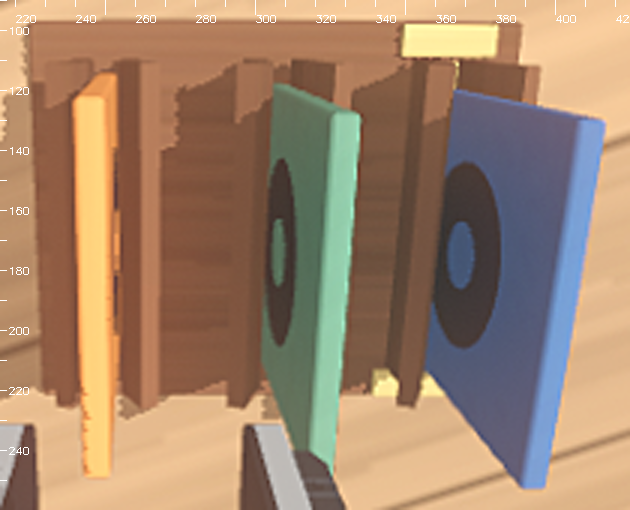

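{"method": "step_arm", "body": {
  "moves": [
    [0.45, -0.007, -0.011, 0, -0.5],
    [0.45, 0, 0, 0, 0],
    [0.45, 0, 0, -0.04, 0],
    [0.45, 0, 0, -0.02, 0],
    [0.45, 0, 0, 0, 0]
  ]
}}

```text
t: 10.7
tool_pos: [0.515, -0.2994, 0.1733]
tool_rot: [0.543, 3.094, 0.002]
contact_force: [0.8, 0.2, 0.2]
opening: 0.0386
```

```bash
python3 -c "
from st import *
o,p=wrist('w11')
"
```

```text
t 10.7 pos [ 0.515  -0.2994  0.1733] jaw deg 70.1 toolz [ 0.     0.001 -1.   ] open 0.0386 F [0.8 0.2 0.2] q [ -37.    1.  100.    0.   79. -107.]
```

View pics/w11.png

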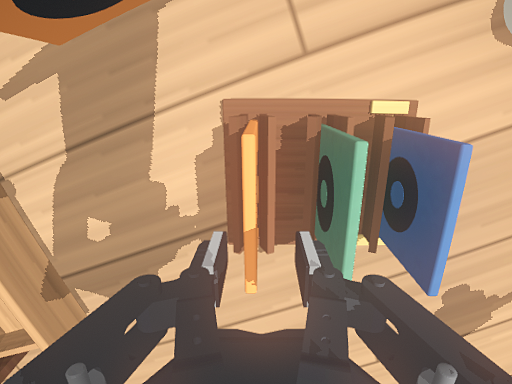

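Need another (−2, −6) mm, then down.

{"method": "step_arm", "body": {
  "moves": [
    [0.45, -0.002, -0.007, 0, -0.5],
    [0.45, 0, 0, 0, 0],
    [0.45, 0, 0, -0.035, 0],
    [0.45, 0, 0, -0.02, 0],
    [0.45, 0, 0, 0, 0]
  ]
}}

```text
t: 11.38
tool_pos: [0.5163, -0.3098, 0.1246]
tool_rot: [0.556, 3.08, -0.007]
contact_force: [-0.1, -0.5, 0.3]
opening: 0.0384
```

```bash
python3 -c "
from st import *
o,p=wrist('w12')
"
```

```text
t 11.38 pos [ 0.5163 -0.3098  0.1246] jaw deg 69.5 toolz [ 0.01  -0.007 -1.   ] open 0.0384 F [-0.1 -0.5  0.3] q [ -38.    5.  101.    0.   73. -108.]
```

View pics/w12.png

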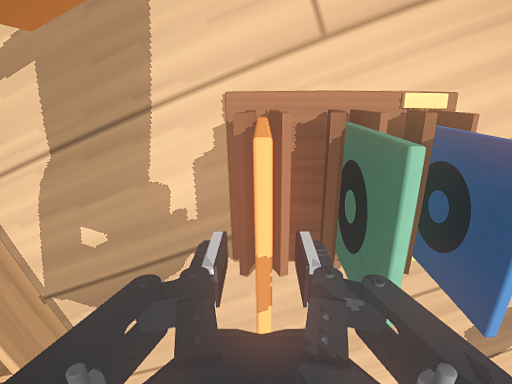

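{"method": "step_arm", "body": {
  "moves": [
    [0.45, -0.003, 0.002, -0.014, 0],
    [0.45, 0, 0, -0.01, 0],
    [0, 0, 0, 0, 0],
    [0, 0, 0, 0, 0],
    [0, 0, 0, 0, 0],
    [0, 0, 0, 0, 0]
  ],
  "newtons": 90
}}

```text
t: 12.18
tool_pos: [0.515, -0.3088, 0.1031]
tool_rot: [0.555, 3.075, -0.011]
contact_force: [0.5, 0.2, -0.8]
opening: 0.0081
```

```bash
python3 -c "
from st import *
o,p=wrist('w13')
"
```

```text
t 12.18 pos [ 0.515  -0.3088  0.1031] jaw deg 69.5 toolz [ 0.015 -0.01  -1.   ] open 0.0081 F [ 0.5  0.2 -0.8] q [ -38.    5.  103.    0.   71. -108.]
```

View pics/w13.png

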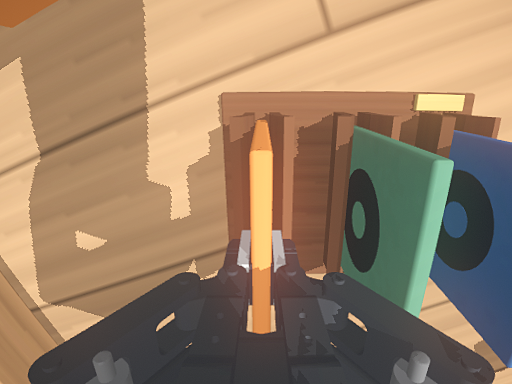

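{"method": "step_arm", "body": {
  "moves": [
    [0, 0, 0, 0.03, 0],
    [0, 0, 0, 0.06, 0],
    [0, 0, 0, 0.06, 0],
    [0, 0, 0, 0.06, 0],
    [0, 0, 0, 0.04, 0],
    [0, 0, 0, 0, 0]
  ]
}}

```text
t: 12.98
tool_pos: [0.5117, -0.3067, 0.3587]
tool_rot: [0.556, 3.078, -0.01]
contact_force: [1.2, -0.8, -1.4]
opening: 0.008
```

```bash
python3 -c "
from st import *
o,p=wrist('w14')
"
```

```text
t 12.97 pos [ 0.5117 -0.3067  0.3587] jaw deg 69.5 toolz [ 0.012 -0.008 -1.   ] open 0.008 F [ 1.2 -0.8 -1.4] q [ -38.   -4.   87.    0.   96. -108.]
```

View pics/w14.png

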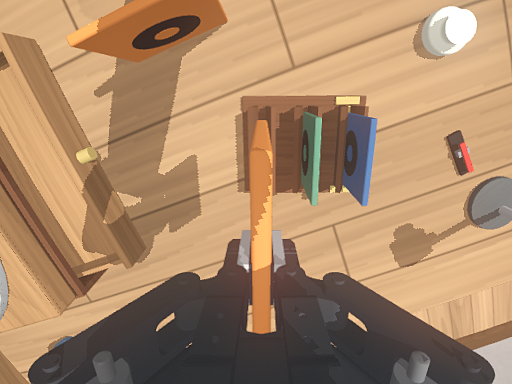

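{"method": "step_arm", "body": {
  "moves": [
    [0, 0.02, 0.005, 0, -10],
    [0, 0.02, 0.005, 0, -10],
    [0, 0.02, 0.005, 0, -10],
    [0, 0.02, 0.005, 0, -10],
    [0, 0.02, 0.005, 0, -10],
    [0, 0.02, 0.005, 0, -10],
    [0, 0.02, 0.005, 0, -10],
    [0, 0.02, 0.005, 0, -10],
    [0, 0.02, 0.005, 0, -9],
    [0, 0, 0, 0, 0]
  ]
}}

```text
t: 14.28
tool_pos: [0.6881, -0.2554, 0.3168]
tool_rot: [-2.576, -1.722, 0.01]
contact_force: [-0.3, -1.1, -1.1]
opening: 0.0083
```

```bash
python3 -c "
from st import *
state()
"
```

```text
t 14.28 pos [ 0.6881 -0.2554  0.3168] jaw deg -22.5 toolz [-0.029  0.032 -0.999] open 0.0083 F [-0.3 -1.1 -1.1] q [-27.  17.  69.   1.  97.  -4.]
```

{"method": "step_arm", "body": {
  "moves": [
    [0, 0.056, -0.02, 0.01, 0],
    [0, 0.056, -0.02, 0.01, 0],
    [0, 0.056, -0.02, 0.01, 0],
    [0, 0.056, -0.02, 0.01, 0],
    [0, 0.056, -0.02, 0.01, 0]
  ]
}}

```text
t: 14.9
tool_pos: [0.9025, -0.3345, 0.3318]
tool_rot: [-2.572, -1.735, 0.004]
contact_force: [31.3, -11.6, 57.1]
opening: 0.0082
```

```bash
python3 -c "
from st import *
state()
"
```

```text
t 14.9 pos [ 0.9025 -0.3345  0.3318] jaw deg -22.0 toolz [-0.024  0.031 -0.999] open 0.0082 F [ 31.3 -11.6  57.1] q [-25.  62.   3.   1. 117.  -3.]
```

{"method": "step_arm", "body": {
  "moves": [
    [0, 0.02, -0.008, 0, 0],
    [0, 0.02, -0.008, 0, 0]
  ]
}}

```text
t: 15.15
tool_pos: [0.9124, -0.3405, 0.3072]
tool_rot: [-2.576, -1.742, -0.005]
contact_force: [-0.5, 0.2, 0.6]
opening: 0.008
```

```bash
python3 -c "
from st import *
print(state()['q'])
"
```

```text
t 15.15 pos [ 0.9124 -0.3405  0.3072] jaw deg -21.9 toolz [-0.015  0.029 -0.999] open 0.008 F [-0.5  0.2  0.6] q [-25.  63.   3.   1. 115.  -3.]
[-0.43907309  1.1033284   0.05575969  0.02132735  2.00852729 -0.04855162]
```

{"method": "step_arm", "body": {
  "moves": [
    [0, 0.04, -0.016, 0.03, 0],
    [0, 0.04, -0.016, 0.03, 0]
  ]
}}

```text
t: 15.4
tool_pos: [0.9172, -0.3444, 0.3393]
tool_rot: [2.586, 1.748, 0.062]
contact_force: [0.5, -0.6, -0.5]
opening: 0.0081
```

```bash
python3 -c "
from st import *
print(state()['q'])
"
```

```text
t 15.4 pos [ 0.9172 -0.3444  0.3393] jaw deg -21.9 toolz [ 0.044  0.006 -0.999] open 0.0081 F [ 0.5 -0.6 -0.5] q [-25.  61.   3.   2. 113.  -3.]
[-0.44205109  1.07089385  0.05499995  0.02658548  1.97824602 -0.0491924 ]
```

{"method": "step_arm", "body": {
  "moves": [
    [0, 0.04, -0.016, 0.03, 0],
    [0, 0.04, -0.016, 0.03, 0],
    [0, 0.04, -0.016, 0.03, 0],
    [0, 0.04, -0.016, 0.03, 0]
  ]
}}

```text
t: 15.9
tool_pos: [0.9292, -0.3516, 0.4038]
tool_rot: [2.485, 1.679, 0.183]
contact_force: [0.0, -0.1, -1.3]
opening: 0.0078
```

```bash
python3 -c "
from st import *
print(state()['q'])
"
```

```text
t 15.9 pos [ 0.9292 -0.3516  0.4038] jaw deg -22.0 toolz [ 0.176 -0.045 -0.983] open 0.0078 F [ 0.  -0.1 -1.3] q [-26.  58.   3.   2. 109.  -3.]
[-0.44657304  1.00781539  0.05498199  0.03774749  1.89901121 -0.04860919]
```

{"method": "step_arm", "body": {
  "moves": [
    [0, 0.04, -0.016, 0.03, 0],
    [0, 0.04, -0.016, 0.03, 0],
    [0, 0.04, -0.016, 0.03, 0],
    [0, 0.04, -0.016, 0.03, 0],
    [0, 0.04, -0.016, 0.03, 0]
  ]
}}

```text
t: 16.52
tool_pos: [0.9503, -0.3624, 0.4601]
tool_rot: [2.363, 1.594, 0.315]
contact_force: [0.8, 0.1, -1.1]
opening: 0.0078
```

```bash
python3 -c "
from st import *
print(state()['q'])
"
```

```text
t 16.52 pos [ 0.9503 -0.3624  0.4601] jaw deg -22.3 toolz [ 0.328 -0.103 -0.939] open 0.0078 F [ 0.8  0.1 -1.1] q [-26.  55.   3.   3. 102.  -3.]
[-0.45130846  0.95993432  0.05601547  0.05159281  1.77777688 -0.04765766]
```

{"method": "step_arm", "body": {
  "moves": [
    [0, -0.03, 0.012, 0, 0],
    [0, -0.04, 0.016, 0, 3],
    [0, -0.04, 0.016, 0, 4],
    [0, -0.04, 0.016, 0, 4],
    [0, -0.04, 0.016, 0, 4]
  ]
}}

```text
t: 17.15
tool_pos: [0.7637, -0.2882, 0.4497]
tool_rot: [2.147, 1.914, 0.368]
contact_force: [0.5, 0.1, -0.9]
opening: 0.008
```

```bash
python3 -c "
from st import *
print(state()['q'])
"
```

```text
t 17.15 pos [ 0.7637 -0.2882  0.4497] jaw deg -6.9 toolz [ 0.343 -0.012 -0.939] open 0.008 F [ 0.5  0.1 -0.9] q [-29.  15.  61.   9.  87. -21.]
[-0.50546544  0.25604472  1.05898401  0.15635631  1.51264573 -0.37518058]
```

{"method": "step_arm", "body": {
  "moves": [
    [0, -0.03, 0.015, 0, 4],
    [0, -0.03, 0.025, 0, 5],
    [0, -0.03, 0.025, -0.01, 5],
    [0, -0.03, 0.025, -0.02, 5],
    [0, -0.03, 0.025, -0.02, 5],
    [0, -0.015, 0.02, -0.02, 3],
    [0, 0, 0, 0, 0]
  ]
}}

```text
t: 18.02
tool_pos: [0.5906, -0.1492, 0.3827]
tool_rot: [1.648, 2.409, 0.453]
contact_force: [0.1, -0.0, 0.1]
opening: 0.0077
```

```bash
cat >> st.py <<'E'
def err(o=None,off=.003,view=np.array([.602,.016,.256]),h=np.radians(22.4),d=np.radians(20.8),dz=.028):
    o=o or state(); R=cv2.Rodrigues(np.array(o["tool_rot"]))[0]
    xv=np.array([np.cos(h)*np.cos(d),np.sin(h)*np.cos(d),np.sin(d)]); zv=np.array([-np.cos(h)*np.sin(d),-np.sin(h)*np.sin(d),np.cos(d)])
    c=o["tool_pos"]+dz*R[:,2]; bd=np.cross(R[:,1],-R[:,2]);  bd/=np.linalg.norm(bd)
    if bd@np.array([.38,-.92,0])<0: bd=-bd
    c=c-off*bd
    print("centre",c.round(4),"shift needed",(view-c).round(4),"face err",np.degrees(np.arccos(abs(R[:,1]@xv))).round(1),"up err",np.degrees(np.arccos(-R[:,2]@zv)).round(1),"tooly",R[:,1].round(3),"want",xv.round(3))
E
python3 -c "
from st import *
err()
o,p=wrist('w15')
p=ctrl.get_image('scene');crop(p,150,120,320,320,4,'s15');pickle.dump(p,open('s15.pkl','wb'))
p=ctrl.get_image('top');crop(p,190,50,350,250,4,'t15');pickle.dump(p,open('t15.pkl','wb'))
"
```

```text
t 18.02 pos [ 0.5906 -0.1492  0.3827] jaw deg 21.1 toolz [ 0.322  0.144 -0.936] open 0.0077 F [ 0.1 -0.   0.1] q [-29. -12.  94.  16.  85. -49.]
centre [ 0.5986 -0.1423  0.3566] shift needed [ 0.0034  0.1583 -0.1006] face err 1.3 up err 0.6 tooly [0.873 0.336 0.352] want [0.864 0.356 0.355]
t 18.02 pos [ 0.5906 -0.1492  0.3827] jaw deg 21.1 toolz [ 0.322  0.144 -0.936] open 0.0077 F [ 0.1 -0.   0.1] q [-29. -12.  94.  16.  85. -49.]
```

View pics/w15.png

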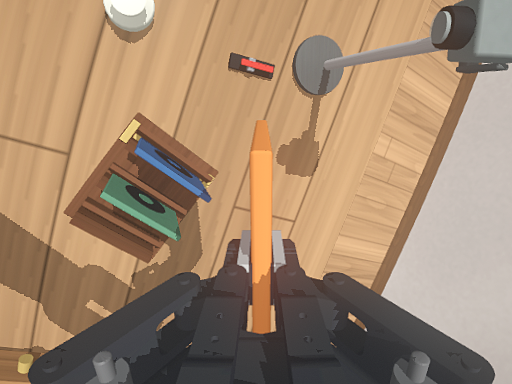

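View pics/s15.png

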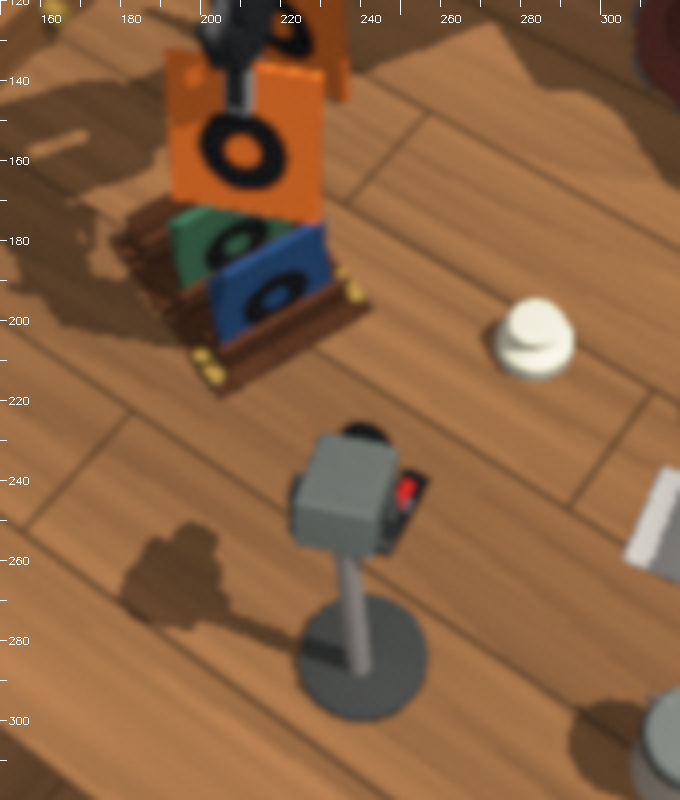

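View pics/t15.png

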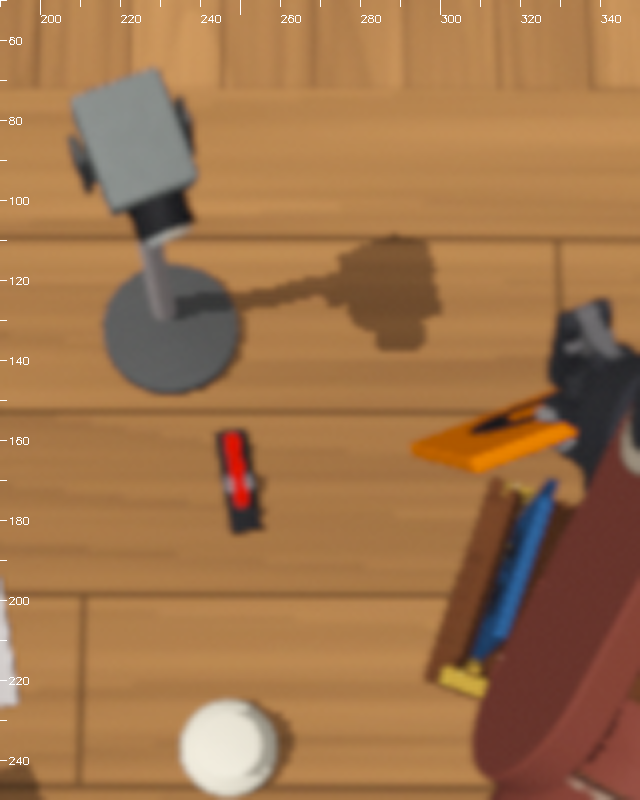

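```bash
python3 -c "
from h import *
p=pickle.load(open('w15.pkl','rb')); crop(p,412,0,512,80,7,'w15c')"
```

```text
(no output)
```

View pics/w15c.png

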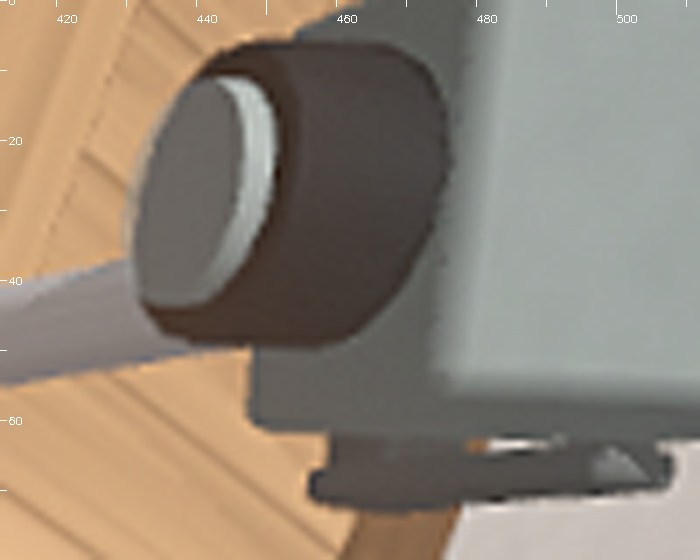

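```bash
cat > fit3.py <<'E'
from fit import *
w=pickle.load(open('w15.pkl','rb'))
print('----')
base=[(p,(B,.028,.022),(206.5,74.5)),(p,(B,-.028,.022),(227.5,67)),(p,(F,-.028,.022),(238.5,94)),(p,(F,.028,.022),(217,103)),
 (q,(F,-.028,.022),(229.8,228)),(q,(F,.028,.022),(249.7,232.2)),(q,(B,.028,.022),(243.8,250)),(q,(B,-.028,.022),(224.7,244.7)),(q,(B,-.028,-.022),(223.7,255.3)),(q,(B,.028,-.022),(241.7,259.3)),
 (w,(F,-.028,.022),(474,55)),(w,(F,-.028,-.022),(448,60.5)),(w,'L',(438,27.3))]
def f(v,X):
    return hd(v,(F-v[5],0,0) if isinstance(X,str) else X)
v=fit(f,list(h)+[.02],base)
print(np.degrees(v[3:5]),"lens",hd(v,(F-v[5],0,0)),"view",hd(v,(F-v[5]-.15,0,0)))
print([ (proj(p,np.array([hd(v,(F-v[5],s*.019,0))]))[0].round(1).tolist()) for s in (1,0,-1)])
E
python3 fit3.py | sed -n '/----/,$p'
```

```text
----
[0.781  0.0893 0.3315 0.4191 0.4296 0.0244] res [[-1.0, -0.4], [0.4, -1.9], [0.8, -0.1], [0.4, -0.1], [-0.3, -0.1], [-0.1, -0.7], [0.4, -1.8], [-1.6, -0.4], [-1.2, 1.6], [1.5, 1.5], [-0.2, -0.2], [-0.4, -0.3], [-0.0, -0.2]]
[24.01156063 24.61172061] lens [0.73167253 0.06731159 0.30674211] view [0.60710112 0.0118187  0.2442721 ]
[[224.2, 111.3], [231.4, 108.3], [238.6, 105.4]]
```

{"method": "step_arm", "body": {
  "moves": [
    [0, 0, 0.02, 0, 0.5],
    [0, 0, 0.03, -0.01, 0.5],
    [0, 0.002, 0.03, -0.015, 0.5],
    [0, 0, 0.03, -0.015, 0.5],
    [0, 0, 0.01, 0, 0],
    [0, 0, 0, 0, 0]
  ]
}}

```text
t: 18.92
tool_pos: [0.5984, -0.0263, 0.3518]
tool_rot: [1.6, 2.43, 0.463]
contact_force: [0.7, -0.6, -0.8]
opening: 0.0079
```

```bash
python3 -c "
from st import *
err(view=np.array([.605,.013,.249]),h=np.radians(23.2),d=np.radians(23))
o,p=wrist('w16')
crop(p,352,0,512,130,5,'w16c')
"
```

```text
t 18.93 pos [ 0.5984 -0.0263  0.3518] jaw deg 23.2 toolz [ 0.329  0.151 -0.932] open 0.0079 F [ 0.7 -0.6 -0.8] q [-16. -15. 100.  14.  79. -40.]
centre [ 0.6064 -0.0193  0.3258] shift needed [-0.0014  0.0323 -0.0768] face err 1.8 up err 1.8 tooly [0.857 0.367 0.362] want [0.846 0.363 0.391]
t 18.93 pos [ 0.5984 -0.0263  0.3518] jaw deg 23.2 toolz [ 0.329  0.151 -0.932] open 0.0079 F [ 0.7 -0.6 -0.8] q [-16. -15. 100.  14.  79. -40.]
```

View pics/w16.png

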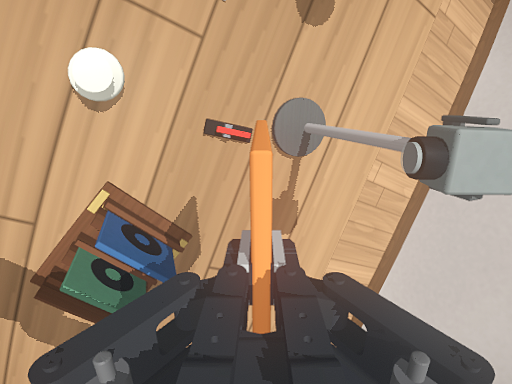

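View pics/w16c.png

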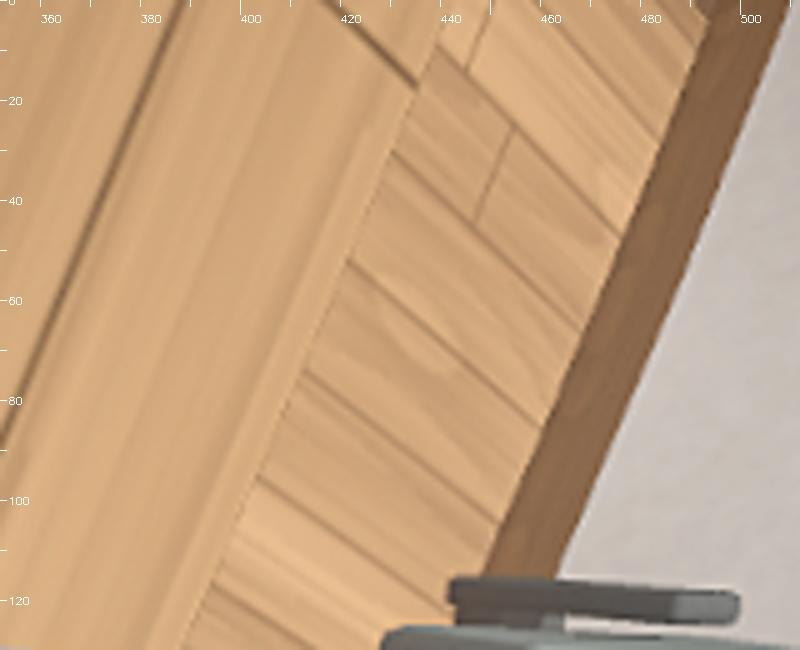

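```bash
python3 -c "
from h import *
p=pickle.load(open('w16.pkl','rb')); crop(p,392,100,512,210,6,'w16c')"
```

```text
(no output)
```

View pics/w16c.png

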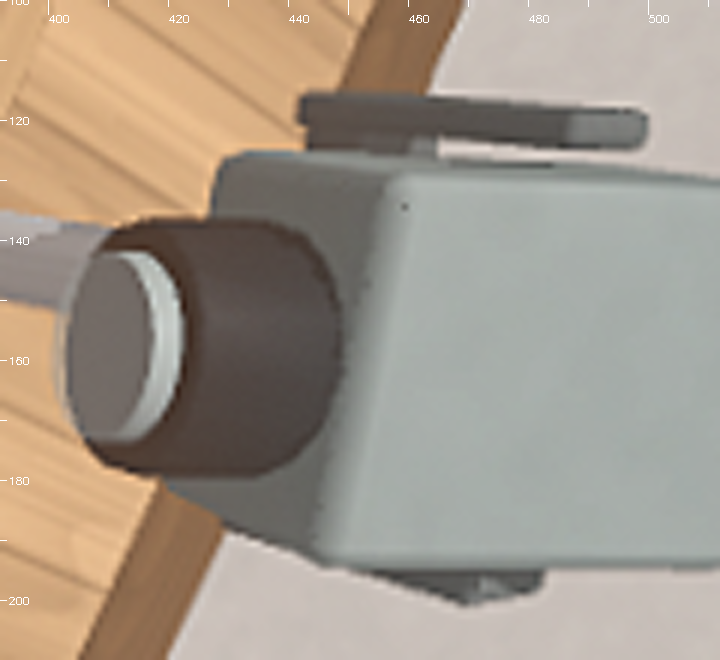

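```bash
sed -e "s/^w=.*/w=pickle.load(open('w15.pkl','rb'));w2=pickle.load(open('w16.pkl','rb'))/" -e "s/(w,'L',(438,27.3))\]/(w,'L',(438,27.3)),(w2,(F,.028,.022),(456,127.5)),(w2,(F,-.028,.022),(446,194)),(w2,(F,.028,-.022),(427,125.5)),(w2,'L',(409,157))]/" fit3.py > fit4.py
python3 fit4.py | sed -n '/----/,$p'
```

```text
----
[0.7802 0.0888 0.3311 0.4295 0.4001 0.0244] res [[-1.0, -0.1], [0.3, -1.8], [1.1, -0.2], [0.7, 0.1], [-0.4, -0.4], [-0.2, -1.2], [0.5, -1.7], [-1.6, -0.1], [-1.0, 1.6], [1.7, 1.3], [0.4, 0.2], [-1.2, -0.1], [-0.1, 0.2], [0.5, -0.2], [-1.2, 0.3], [0.4, -3.2], [0.1, -0.3]]
[24.61100141 22.92488316] lens [0.73046225 0.06602435 0.30798619] view [0.6048601  0.00849002 0.2495576 ]
[[224.7, 111.7], [231.9, 108.6], [239.1, 105.6]]
```

{"method": "step_arm", "body": {
  "moves": [
    [0, 0, 0.012, -0.02, 0.3],
    [0, -0.001, 0.012, -0.03, 0.3],
    [0, 0, 0.004, -0.02, 0],
    [0, 0, 0, 0, 0],
    [0, 0, 0, 0, 0]
  ]
}}

```text
t: 19.6
tool_pos: [0.5974, 0.0003, 0.2781]
tool_rot: [1.593, 2.435, 0.463]
contact_force: [-0.1, -0.4, -1.3]
opening: 0.0076
```

```bash
python3 -c "
from st import *
err(view=np.array([.605,.009,.2495]),h=np.radians(24),d=np.radians(22.9))
o,p=wrist('w17')
p=ctrl.get_image('scene');crop(p,170,120,310,280,5,'s17');pickle.dump(p,open('s17.pkl','wb'))
p=ctrl.get_image('top');crop(p,190,50,350,250,4,'t17');pickle.dump(p,open('t17.pkl','wb'))
"
```

```text
t 19.6 pos [5.974e-01 3.000e-04 2.781e-01] jaw deg 23.5 toolz [ 0.328  0.153 -0.932] open 0.0076 F [-0.1 -0.4 -1.3] q [-13. -14. 106.  14.  72. -39.]
centre [0.6054 0.0073 0.252 ] shift needed [-0.0004  0.0017 -0.0025] face err 1.7 up err 1.7 tooly [0.855 0.372 0.362] want [0.842 0.375 0.389]
t 19.6 pos [5.974e-01 3.000e-04 2.781e-01] jaw deg 23.5 toolz [ 0.328  0.153 -0.932] open 0.0076 F [-0.1 -0.4 -1.3] q [-13. -14. 106.  14.  72. -39.]
```

View pics/w17.png

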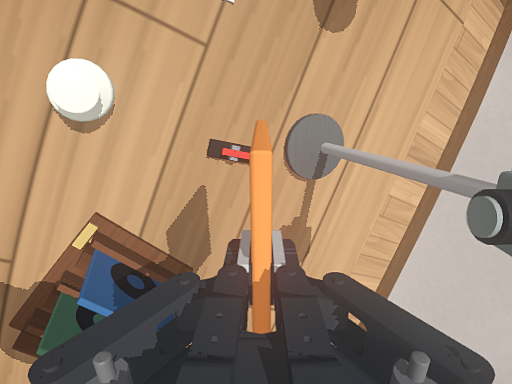

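View pics/s17.png

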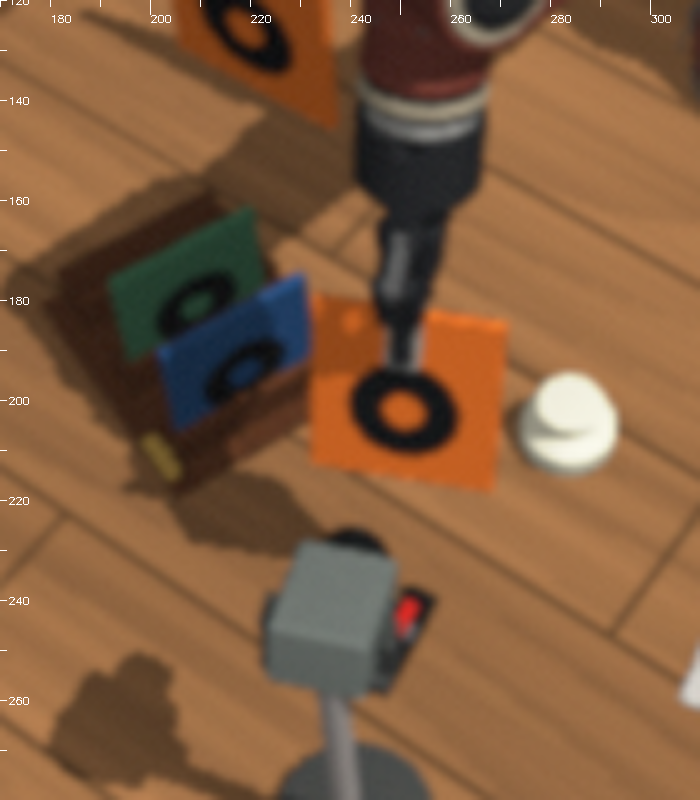

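View pics/t17.png

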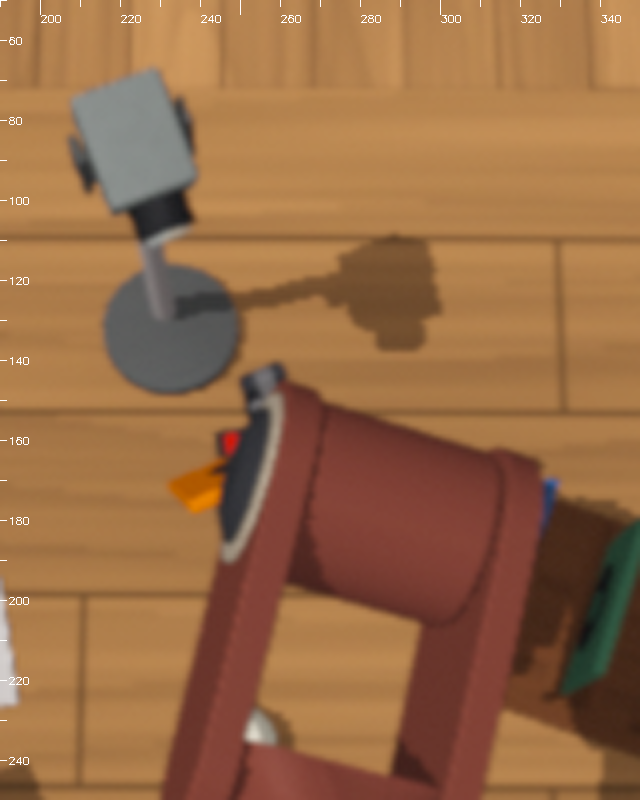

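```bash
python3 -c "
from h import *
s=pickle.load(open('s17.pkl','rb'));w=pickle.load(open('w17.pkl','rb'))
n=np.array([.842,.375,.389])
print(proj(s,np.array([[.6054,.0073,.252]])+.0045*n), proj(w,np.array([[.7305,.066,.308]]),w['R'],w['t']))
"
```

```text
[[250.13414677 199.49029835]] [[480.11159175 214.98018772]]
```

{"method": "step_arm", "body": {
  "moves": [
    [0, 0, 0.002, -0.002, 0.3],
    [0, 0, 0, 0, 0],
    [0, 0, 0, 0, 0],
    [0, 0, 0, 0, 0],
    [0, 0, 0, 0, 0]
  ]
}}

```text
t: 20.38
tool_pos: [0.5984, 0.0019, 0.2789]
tool_rot: [1.584, 2.437, 0.466]
contact_force: [0.0, -0.7, -0.6]
opening: 0.0081
```

```bash
python3 -c "
from st import *
err(view=np.array([.605,.009,.2495]),h=np.radians(24),d=np.radians(22.9))
"
```

```text
t 20.38 pos [0.5984 0.0019 0.2789] jaw deg 23.9 toolz [ 0.332  0.154 -0.931] open 0.0081 F [ 0.  -0.7 -0.6] q [-13. -14. 106.  14.  72. -39.]
centre [0.6065 0.0089 0.2528] shift needed [-0.0015  0.0001 -0.0033] face err 1.5 up err 1.5 tooly [0.851 0.377 0.365] want [0.842 0.375 0.389]
```

```bash
python3 -c "
from st import *
state(); print(ctrl.get_obs()['dq'].round(4)); print(ctrl.finish_job()); state()
"
```

```text
t 20.38 pos [0.5984 0.0019 0.2789] jaw deg 23.9 toolz [ 0.332  0.154 -0.931] open 0.0081 F [ 0.  -0.7 -0.6] q [-13. -14. 106.  14.  72. -39.]
[ 0.0009 -0.0012  0.0014  0.0003  0.0009 -0.0003]
the job is handed in; nothing more can be done
None
the job is handed in; nothing more can be done
```

I put the blue divider in the brass-marked slot and let go of it. The orange one is now held still in front of the inspection camera. I handed the job in at about 20.4 s of the 64 s allowed, and no verdict came back.

- **Blue:** it went down until a firm contact (about 22 N) told me it was home. A picture after release shows it upright and centred, level with the green divider.
- **Orange:** I took the smaller one from the rack, not the large free-standing one. Moves only turn the tool about the vertical, so I got the lean by pushing the arm past its reach, away from everything, until the tool tilted about 20°.
- **Final pose:** by the arm's readings, the orange centre is about 4 mm from my estimate of the view point. The face and up edge are each about 1.5° off, and the joints were practically still.

**Checks that disagreed:**
- My camera fits differed: downward tilt came out between 20.8° and 24.6°, heading between 22.4° and 24.6°. The view point moved by up to about 12 mm between fits.
- In the last scene picture, before a final nudge of about 2 mm, the orange disc sat about 3 pixels (7–8 mm) lower than predicted.
- In the wrist picture from the same moment, the lens glass was about 5 pixels (roughly 4 mm) from where I predicted.

All of these are inside the 25 mm and 0.2 rad tolerances.

While stretched, joint 3 read 0.055 rad against its stated minimum of 0.06. The arm kept moving normally, so I took that as rounding in the stated limit, but I couldn't confirm it.

The green divider, jar, record weight, stylus gauge and camera showed no sign of being moved or touched in the pictures I looked at.

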